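# Make up the roller kit and the coupling kit at the parts counter

### The job

Make up two repair kits from the spares on the bench, one part to a compartment, in whichever compartment and order you like: the ball bearing, the bronze bushing and the sprocket go in the blue tray, the coupling hub and the red spider in the yellow tray. Set each part down on the tray's floor the same way up as it is now, without dropping it, and let go. Leave the black shaft collar, the carton and the tin where they are.

Things in the scene. Friction and masses are not known exactly. Their poses are not given: they have to be found in the camera images.
- bearing: Open ball bearing lying flat: bright steel races with a brass-coloured cage and balls between them, 52 mm outside diameter, 15 mm high, 25 mm bore, about 0.13 kg. Grip across the outside. Origin at the centre of its underside, z up along its axis; its yaw is random.
- bushing: Copper-coloured bronze bushing standing on its flange: flange 42 mm diameter and 5 mm thick at the bottom, plain sleeve 32 mm diameter above it, 40 mm high in all, 24 mm bore, about 0.16 kg. Grip the sleeve. Origin at the centre of its underside, z up along its axis; its yaw is random.
- sprocket: Dark steel chain sprocket lying flat, hub upwards: toothed disc 60 mm over the tooth tips and 8 mm thick at the bottom, hub 38 mm diameter on top of it up to 26 mm high, 18 mm bore, about 0.26 kg. Grip the hub. Origin at the centre of its underside, z up along its axis; its yaw is random.
- coupling_hub: Aluminium jaw-coupling hub standing with its three jaws upwards: round body 50 mm diameter and 27 mm high, jaws on top up to 41 mm high and inside the 50 mm, 20 mm bore, about 0.22 kg. Grip the round body. Origin at the centre of its underside, z up along its axis; its yaw is random.
- spider: Red star-shaped coupling spider lying flat: six round lobes about a bored core, 50 mm over opposite lobe tips (45 mm between lobe pairs across the gaps), 18 mm high, about 0.03 kg. Lobe tips lie on its x axis and every 60 degrees from there. Origin at the centre of its underside, z up along its axis; its yaw is random.
- blue_tray: Blue open parts tray, 140 mm by 300 mm, 40 mm high, two dividers making three compartments in a row. Walls, dividers and floor 4 mm thick, divider tops 35 mm high. It stands fast. Origin at the centre of its underside, x across, y along its length (within 0.1 rad of world x and y). Compartments 132 mm (x) by 95 mm (y) inside, centres at x = 0, y = -98.7, 0 and +98.7 mm.
- yellow_tray: Yellow open parts tray, 140 mm by 201 mm, 40 mm high, one divider making two compartments. Walls, dividers and floor 4 mm thick, divider tops 35 mm high. It stands fast. Origin at the centre of its underside, x across, y along its length (within 0.1 rad of world x and y). Compartments 132 mm (x) by 95 mm (y) inside, centres at x = 0, y = -49.35 and +49.35 mm.
- shaft_collar: Black clamping shaft collar lying flat among the stock, 45 mm outside diameter, 15 mm high, 25 mm bore. It belongs to neither kit. Origin at the centre of its underside.
- carton: White carton with a green band, 75 x 75 x 30 mm, lying at one side of the work. Not needed. Origin at the centre of its underside.
- tin: Grey tin with an orange band, 66 mm diameter, 68 mm high, standing at one side of the work. Not needed. Origin at the centre of its underside.

How it is judged (in metres and radians):
At the end, for the whole second after the job is handed in: Bearing, bushing, sprocket in the blue tray, hub and spider in the yellow, each alone in a compartment (centre within 35 mm of the compartment's along the tray, 60 mm across), underside within 5 mm of the tray floor, upright within 0.1 rad as at the start, released, at rest (x of bearing in the frame of blue_tray between -0.06 and 0.06 m and z of bearing in the frame of blue_tray between 0 and 0.009 m and angle between each of bearing, bushing, sprocket, coupling_hub, spider's own z axis and vertical below 0.1 rad and linear speed of each of bearing, bushing, sprocket, coupling_hub, spider below 0.02 m/s and angular speed of each of bearing, bushing, sprocket, coupling_hub, spider below 0.3 rad/s and x of bushing in the frame of blue_tray between -0.06 and 0.06 m and z of bushing in the frame of blue_tray between 0 and 0.009 m and x of sprocket in the frame of blue_tray between -0.06 and 0.06 m and z of sprocket in the frame of blue_tray between 0 and 0.009 m and ((y of bearing in the frame of blue_tray between 0.0637 and 0.1337 m and y of bushing in the frame of blue_tray between -0.035 and 0.035 m and y of sprocket in the frame of blue_tray between -0.1337 and -0.0637 m) or (y of bearing in the frame of blue_tray between 0.0637 and 0.1337 m and y of bushing in the frame of blue_tray between -0.1337 and -0.0637 m and y of sprocket in the frame of blue_tray between -0.035 and 0.035 m) or (y of bearing in the frame of blue_tray between -0.035 and 0.035 m and y of bushing in the frame of blue_tray between 0.0637 and 0.1337 m and y of sprocket in the frame of blue_tray between -0.1337 and -0.0637 m) or (y of bearing in the frame of blue_tray between -0.035 and 0.035 m and y of bushing in the frame of blue_tray between -0.1337 and -0.0637 m and y of sprocket in the frame of blue_tray between 0.0637 and 0.1337 m) or (y of bearing in the frame of blue_tray between -0.1337 and -0.0637 m and y of bushing in the frame of blue_tray between 0.0637 and 0.1337 m and y of sprocket in the frame of blue_tray between -0.035 and 0.035 m) or (y of bearing in the frame of blue_tray between -0.1337 and -0.0637 m and y of bushing in the frame of blue_tray between -0.035 and 0.035 m and y of sprocket in the frame of blue_tray between 0.0637 and 0.1337 m)) and x of coupling_hub in the frame of yellow_tray between -0.06 and 0.06 m and z of coupling_hub in the frame of yellow_tray between 0 and 0.009 m and x of spider in the frame of yellow_tray between -0.06 and 0.06 m and z of spider in the frame of yellow_tray between 0 and 0.009 m and ((y of coupling_hub in the frame of yellow_tray between 0.0143 and 0.0844 m and y of spider in the frame of yellow_tray between -0.0844 and -0.0143 m) or (y of coupling_hub in the frame of yellow_tray between -0.0844 and -0.0143 m and y of spider in the frame of yellow_tray between 0.0143 and 0.0844 m))); the robot touches nothing.
It fails at once if the shaft collar is moved more than 20 mm or tipped (distance of shaft_collar from where it was at the start of the episode above 0.02 m or angle between shaft_collar's own z axis and vertical above 0.3 rad).
It fails at once if the carton is moved more than 20 mm or tipped (distance of carton from where it was at the start of the episode above 0.02 m or angle between carton's own z axis and vertical above 0.3 rad).
It fails at once if the tin is moved more than 20 mm or tipped (distance of tin from where it was at the start of the episode above 0.02 m or angle between tin's own z axis and vertical above 0.3 rad).
It fails at once if a part is dropped or thrown (moves faster than 0.6 m/s, a fall of about 18 mm, with no finger on it) ((linear speed of bearing above 0.6 m/s and contact force between bearing and the fingers below 0.05 N) or (linear speed of bushing above 0.6 m/s and contact force between bushing and the fingers below 0.05 N) or (linear speed of sprocket above 0.6 m/s and contact force between sprocket and the fingers below 0.05 N) or (linear speed of coupling_hub above 0.6 m/s and contact force between coupling_hub and the fingers below 0.05 N) or (linear speed of spider above 0.6 m/s and contact force between spider and the fingers below 0.05 N)).
It also fails if it takes over 117 s, if anything falls off the work surface, if the arm or the gripper's body presses on something with over 40 N, if the wrist force passes 120 N, or if a joint passes its speed limit or range.

### The arm

A 6-joint arm with a two-finger parallel gripper is mounted at the origin on the work surface. World frame = base frame: x ahead of the robot, y to its left, z up, the work surface at z = 0. Lengths are in m, angles in degrees, forces in N, time in s.
With the tool pointing down it reaches from about 0.35 to 1 m from the base axis. Payload 7.1 kg.
Tool frame: the origin (TCP) lies midway between the tips of the shut fingers; the grasp point (between the pads) lies 19 mm behind it; z points along the fingers, y is the direction in which the jaws open and shut (so a half turn about z gives the same grasp; the last joint's range is limited). The gripper opens to 85 mm and grips with 20 to 120 N. Pads are 22 mm wide; open, the fingers measure 114 mm over their backs; the gripper's body (76 mm by 85 mm) begins 54 mm behind the grasp point. The pads swing forward as they close: fully open they stand 13 mm farther back than shut.
Start: joints at [-76.719, 24.242, 93.386, -0, 62.372, -1.089], TCP at [0.155, -0.605, 0.231] pointing down, gripper open.
Joint ranges: [-172.04, 172.04], [-51.8, 120.97], [4.93, 147.93], [-75.15, 255.16], [6.16, 154.13], [-145.62, 145.62]. Speed limits (degrees/s): [136.94, 136.94, 172.46, 180, 180, 180].

### API

Orientations are given as a 3x3 rotation matrix whose columns are the frame's x, y, z axes.
In Python, from bench import env gives the robot as it stands.
- The arm moves only by the shell command python3 -m creep 'ROWS' [FORCE]. ROWS is JSON, a list of rows, each a list of 3 entries, a list of its own where there are three numbers: the gripper command: -1 is shut, 1 is fully open, values between are in proportion, then the shift along the tool's x, y, z in mm, then the turn, a rotation vector about the tool's x, y, z in rad. A call has 1 to 5 rows; each row shifts and turns the commanded pose from where the row before left it, along the tool's axes as they then stand; what a row does not reach is not made up. A row lasts 1/10 s, in which the tool goes at most 50 mm and 8.59 degrees, less where a joint would pass 70% of its speed; a pose out of reach is approached as far as the arm can. A call is refused whole if a number of a shift passes 50 or a number of a turn 0.15, either way. A call with a gripper value outside its range is refused whole. The fingers move at their own pace and stop on an object; FORCE is the grip in N (left out, the last holds). Time passes only in rows, so rows that do not move let the fingers close. It gives the time, the measured TCP pose, the force and the opening at its end, in the units of the state.
- env.get_state(): the state, without advancing time (a new reading comes with each control period).
- env.get_image(name): name is "scene" or "top" or "wrist"; returns a dict with "pixels" (480x640x3 uint8, red, green, blue), "camera_matrix" (3x3 intrinsics, pixels), "world_from_camera" (4x4, takes a point from camera to world coordinates). Camera axes: x right, y down, z forward; pixel columns grow to the right and rows downward; lengths in m; the calibration is good to about 2 mm. A picture is of the moment at which its call begins. There is no depth.
- env.sign_off(): hands the job in, once; it reports no verdict.
The state is a dict: "time": time; "joint_pos": joint angles; "qvel": joint speeds; "joint_efforts": joint torques, N m; "eef_pos": TCP position; "orientation": TCP orientation; "force": force on the tool from outside, world axes, zero at the start; "moment": the same for the moment, N m; "finger_gap": finger opening in m.
Only numpy, scipy, OpenCV 4.12 (cv2) and the standard library are available. Lean on these libraries where they do the work, as an engineer would, in place of code of your own. Each camera call takes 0.05 s, during which the arm holds its last target.

## Working session

There is one attempt and no reset: what is moved stays moved. The work goes in short steps, Python scripts to look and compute and a shell command to move; the robot and the scene stay as the last step left them, time stands still between calls to the robot, and variables do not carry over. Pictures are saved under pics/ and viewed, and the job is handed in when it is done.

```bash
mkdir -p pics; ls
python3 - <<'E'
from bench import env
import cv2
s=env.get_state();print(s)
for n in ["scene","top","wrist"]:
    r=env.get_image(n);cv2.imwrite(f"pics/{n}0.png",r["pixels"][:,:,::-1]);print(n,r["camera_matrix"].tolist(),r["world_from_camera"].round(4).tolist())
E
```

```text
pics
{'time': 0.0, 'joint_pos': array([-7.67193100e+01,  2.42869622e+01,  9.34312431e+01, -1.94097547e-04,
        6.23721919e+01, -1.08795173e+00]), 'qvel': array([ 0.01596321,  0.00968549,  0.05228883, -0.07380733,  0.03626591,
        0.10533174]), 'joint_efforts': array([-3.51360432e-03, -5.57402337e+01, -2.81743526e+01, -1.82031567e-04,
        7.33586348e-03,  2.29186078e-06]), 'eef_pos': array([ 0.15500551, -0.60491009,  0.23051941]), 'orientation': array([[ 9.68718740e-01,  2.48160976e-01, -3.65359408e-04],
       [ 2.48161243e-01, -9.68717524e-01,  1.53484379e-03],
       [ 2.69582701e-05, -1.57749998e-03, -9.99998755e-01]]), 'force': array([ 1.14482753,  0.01662124, -0.03249165]), 'moment': array([ 0.07050966, -0.06827685, -0.01054324]), 'finger_gap': 0.08521498950040758}
scene [[540.3242422609866, 0.0, 323.9181855902616], [0.0, 540.3242422609866, 248.13801899418604], [0.0, 0.0, 1.0]] [[0.7181, 0.5873, -0.3734, 1.0297], [0.6959, -0.6097, 0.3794, -0.5135], [-0.0048, -0.5323, -0.8465, 1.1781], [0.0, 0.0, 0.0, 1.0]]
top [[464.38755900914975, 0.0, 322.37471883262253], [0.0, 464.38755900914975, 234.031451292386], [0.0, 0.0, 1.0]] [[0.0197, -0.9974, 0.0697, 0.4585], [-0.9998, -0.0199, -0.0033, -0.0017], [0.0046, -0.0697, -0.9976, 1.1218], [0.0, 0.0, 0.0, 1.0]]
wrist [[389.43247962904763, 0.0, 320.0993084554017], [0.0, 389.43247962904763, 234.29818903387857], [0.0, 0.0, 1.0]] [[0.2483, -0.925, -0.2876, 0.2282], [-0.9687, -0.2375, -0.0723, -0.5866], [-0.0015, 0.2965, -0.955, 0.3736], [0.0, 0.0, 0.0, 1.0]]
```

View pics/top0.png

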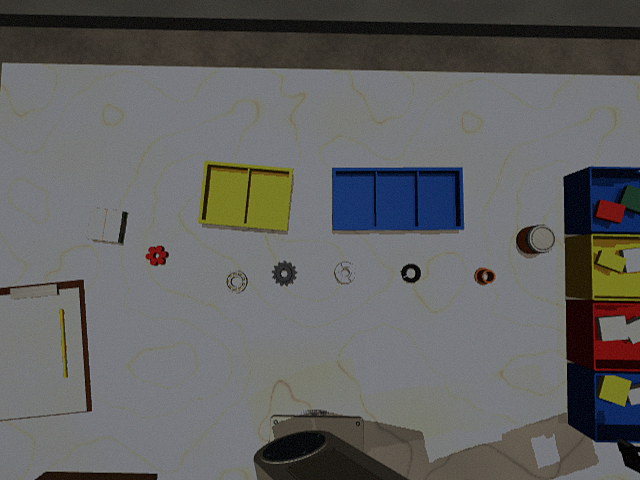

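View pics/scene0.png

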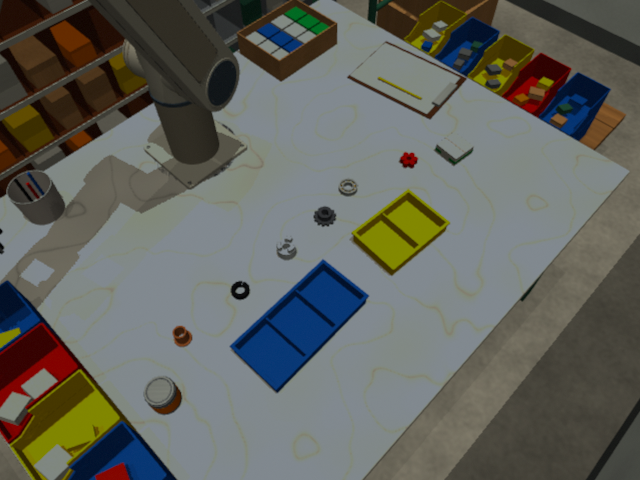

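View pics/wrist0.png

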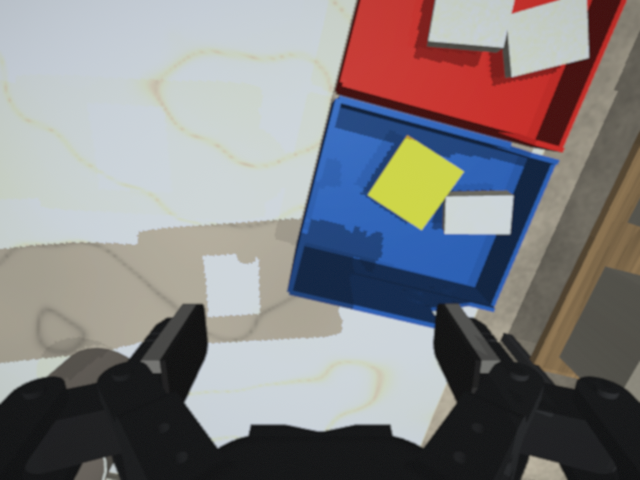

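The top view shows the spider at (157,255), bearing (237,282), sprocket (285,273), hub (345,272), collar (411,272) and bushing (484,276). The yellow tray is near (247,196), the blue tray near (398,200), the tin at (535,240) and the carton at (108,225). Next I'll measure them.

```bash
cat > h.py <<'E'
from bench import env
import cv2, numpy as np
def ray(r,u,v,z):
    K=r["camera_matrix"];T=r["world_from_camera"]
    d=T[:3,:3]@np.linalg.solve(K,[u,v,1.]);o=T[:3,3]
    return (o+d*(z-o[2])/d[2])
def proj(r,p):
    T=np.linalg.inv(r["world_from_camera"]);q=r["camera_matrix"]@(T[:3,:3]@np.asarray(p)+T[:3,3]);return q[:2]/q[2]
E
python3 - <<'E'
from h import *
r=env.get_image("top");im=r["pixels"][:,:,::-1].copy()
hsv=cv2.cvtColor(im,cv2.COLOR_BGR2HSV)
def blobs(m,box,z,name,amin=30):
    u0,v0,u1,v1=box;mm=np.zeros_like(m);mm[v0:v1,u0:u1]=m[v0:v1,u0:u1]
    n,l,s,c=cv2.connectedComponentsWithStats(mm)
    for i in range(1,n):
        if s[i,4]>amin:
            cn=cv2.findContours((l==i).astype('uint8'),cv2.RETR_EXTERNAL,cv2.CHAIN_APPROX_NONE)[0][0]
            (cx,cy),rad=cv2.minEnclosingCircle(cn)
            print(name,s[i].tolist(),"circ",round(cx,1),round(cy,1),round(rad,1),ray(r,cx,cy,z).round(4)[:2], "rect",cv2.minAreaRect(cn))
            if name in("blue","yellow"):
                for p in cv2.boxPoints(cv2.minAreaRect(cn)): print(ray(r,*p,z)[:2].round(4))
H,S,V=cv2.split(hsv)
g=cv2.cvtColor(im,cv2.COLOR_BGR2GRAY).astype(int)
bx=(100,160,560,300)
blobs(((H>100)&(H<125)&(S>120)).astype('uint8'),(325,155,480,245),.04,"blue",300)
blobs(((H>20)&(H<35)&(S>150)).astype('uint8'),(190,150,305,245),.04,"yellow",300)
blobs((((H<8)|(H>172))&(S>120)).astype('uint8'),(130,230,185,280),.018,"spider")
blobs(((H<20)&(S>100)).astype('uint8'),(460,255,510,300),.02,"bush")
blobs((g<80).astype('uint8'),(390,255,430,290),.01,"collar")
blobs((g<90).astype('uint8'),(265,250,305,295),.008,"sprocket")
cv2.imwrite("pics/t1.png",cv2.resize(im[235:305,215:375],None,fx=5,fy=5,interpolation=cv2.INTER_CUBIC))
E
```

```text
blue [332, 168, 132, 62, 8068] circ 397.5 198.0 72.0 [ 0.6225 -0.1801] rect ((397.5, 198.5), (61.0, 131.0), 90.0)
[ 0.6907 -0.0249]
[ 0.6971 -0.3343]
[ 0.5525 -0.3341]
[ 0.5464 -0.0275]
yellow [198, 161, 95, 70, 5052] circ 245.0 195.0 53.7 [0.6223 0.1781] rect ((245.09837341308594, 195.41802978515625), (89.53984832763672, 62.01698303222656), 5.19442892074585)
[0.5559 0.2865]
[0.7024 0.2789]
[0.6874 0.0682]
[0.5411 0.0778]
spider [146, 246, 22, 19, 280] circ 156.5 255.5 10.8 [0.4768 0.3869] rect ((156.5, 255.0), (18.0, 21.0), 90.0)
bush [475, 268, 20, 17, 241] circ 484.5 275.5 10.1 [ 0.4448 -0.391 ] rect ((484.5, 276.0), (16.0, 19.0), 90.0)
collar [400, 264, 21, 19, 234] circ 410.1 273.0 10.3 [ 0.4472 -0.2167] rect ((410.0, 273.0), (18.0, 20.0), 90.0)
sprocket [272, 261, 25, 25, 405] circ 284.0 273.2 12.7 [0.4408 0.0844] rect ((284.0, 273.0), (24.0, 24.0), 90.0)
```

View pics/t1.png

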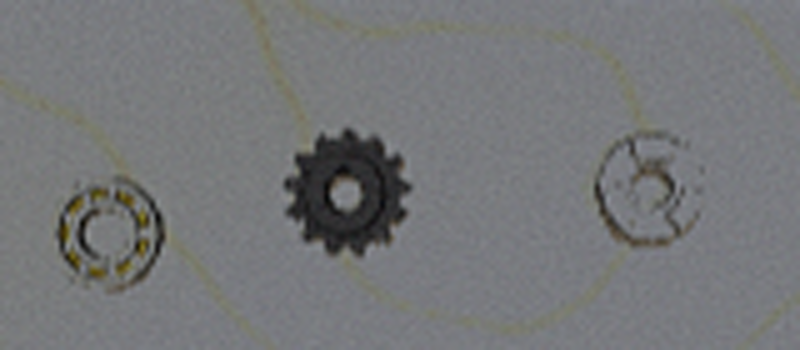

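The bearing's circle centres at about (237,282) and the hub's at about (345,273). I'll work out the approach to the bushing, aligning the jaws along world x on the way.

```bash
cat >> h.py <<'E'
from scipy.spatial.transform import Rotation as R
RD=np.array([[0,1,0],[1,0,0],[0,0,-1.]])
def plan(tx,ty,tz,n,yaw=90,s=None):
    "shift/turn rows (tool axes) for going straight to target; n rows"
    s=s or env.get_state();p=s["eef_pos"];R0=s["orientation"]
    G=R.from_euler('z',yaw-90,degrees=True).as_matrix()@RD
    w=R.from_matrix(R0.T@G).as_rotvec()/n; d=(np.array([tx,ty,tz])-p)/n*1000
    for i in range(n):
        Ri=R0@R.from_rotvec(w*i).as_matrix(); print(i,(Ri.T@d).round(1).tolist(),w.round(3).tolist())
E
python3 - <<'E'
from h import *
r=env.get_image("top")
print("bearing",ray(r,237.2,281.6,.015).round(4),"hub",ray(r,344.8,272.6,.027).round(4))
plan(0.445,-.391,.16,10)
E
```

```text
bearing [0.4189 0.1943 0.015 ] hub [ 0.4453 -0.0598  0.027 ]
0 [33.4, -13.5, 7.1] [-0.0, -0.0, -0.132]
1 [34.9, -9.0, 7.1] [-0.0, -0.0, -0.132]
2 [35.8, -4.4, 7.1] [-0.0, -0.0, -0.132]
3 [36.0, 0.4, 7.1] [-0.0, -0.0, -0.132]
4 [35.7, 5.1, 7.1] [-0.0, -0.0, -0.132]
5 [34.7, 9.8, 7.1] [-0.0, -0.0, -0.132]
6 [33.1, 14.3, 7.1] [-0.0, -0.0, -0.132]
7 [30.9, 18.5, 7.1] [-0.0, -0.0, -0.132]
8 [28.2, 22.4, 7.1] [-0.0, -0.0, -0.132]
9 [25.0, 25.9, 7.1] [-0.0, -0.0, -0.132]
```

```bash
python3 -m creep '[[1,[33,-14,7],[0,0,-0.132]],[1,[35,-9,7],[0,0,-0.132]],[1,[36,-4,7],[0,0,-0.132]],[1,[36,0,7],[0,0,-0.132]],[1,[36,5,7],[0,0,-0.132]]]' 40; python3 -m creep '[[1,[35,10,7],[0,0,-0.132]],[1,[33,14,7],[0,0,-0.132]],[1,[31,18,7],[0,0,-0.132]],[1,[28,22,7],[0,0,-0.132]],[1,[25,26,7],[0,0,-0.132]]]'; python3 -m creep '[[1,[0,0,0],[0,0,0]],[1,[0,0,0],[0,0,0]]]'
python3 - <<'E'
from h import *
r=env.get_image("wrist");cv2.imwrite("pics/w1.png",r["pixels"][:,:,::-1])
plan(0.445,-.391,.16,1)
print(proj(r,[.445,-.391,.04]),r["world_from_camera"].round(3).tolist())
E
```

```text
time: 0.75
eef_pos: [0.3009, -0.4967, 0.1961]
orientation: [[0.609, 0.793, 0.0], [0.793, -0.609, -0.0], [-0.0, 0.0, -1.0]]
force: [0.3, -0.2, 0.4]
finger_gap: 0.0856
time: 1.25
eef_pos: [0.4453, -0.3894, 0.1611]
orientation: [[-0.005, 1.0, 0.0], [1.0, 0.005, -0.0], [-0.0, 0.0, -1.0]]
force: [-0.2, -0.8, -0.4]
finger_gap: 0.0854
time: 1.45
eef_pos: [0.4445, -0.3898, 0.161]
orientation: [[-0.001, 1.0, -0.001], [1.0, 0.001, 0.0], [0.0, -0.001, -1.0]]
force: [-0.4, 0.5, -0.6]
finger_gap: 0.0854
0 [-0.6, 1.0, 1.3] [-0.0, -0.0, -0.001]
[321.15253019 227.27631559] [[1.0, 0.001, -0.001, 0.444], [0.001, -0.955, -0.296, -0.314], [-0.001, 0.296, -0.955, 0.304], [0.0, 0.0, 0.0, 1.0]]
```

View pics/w1.png

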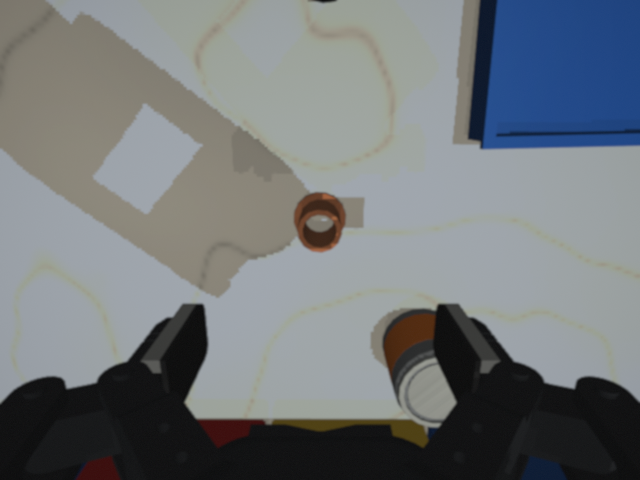

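The wrist view shows the bushing's top ring at about (320,231) against a prediction of (321,227). That puts it about 2–3 mm further along −y. The tin, at (425,370), is clear of the jaws. Descending to grip.

```bash
python3 -m creep '[[1,[-3,0,40],[0,0,0]],[1,[0,0,40],[0,0,0]],[1,[0,0,40],[0,0,0]],[1,[0,0,20],[0,0,0]],[1,[0,0,11],[0,0,0]]]' 40; python3 -m creep '[[0.2,[0,0,0],[0,0,0]],[-0.3,[0,0,0],[0,0,0]],[-1,[0,0,0],[0,0,0]],[-1,[0,0,0],[0,0,0]],[-1,[0,0,0],[0,0,0]]]' 40;  python3 -m creep '[[-1,[0,0,0],[0,0,0]],[-1,[0,0,0],[0,0,0]],[-1,[0,0,0],[0,0,0]]]' 40
python3 - <<'E'
from h import *
r=env.get_image("wrist");cv2.imwrite("pics/w2.png",r["pixels"][:,:,::-1]); print(env.get_state()["finger_gap"])
E
```

```text
time: 2.0
eef_pos: [0.4423, -0.3936, 0.0084]
orientation: [[0.003, 1.0, -0.002], [1.0, -0.003, 0.002], [0.002, -0.002, -1.0]]
force: [0.8, 0.2, 0.3]
finger_gap: 0.0857
time: 2.5
eef_pos: [0.445, -0.3942, 0.012]
orientation: [[-0.0, 1.0, 0.002], [1.0, 0.0, -0.002], [-0.002, 0.002, -1.0]]
force: [-1.5, -0.4, 4.6]
finger_gap: 0.0312
time: 2.8
eef_pos: [0.4449, -0.3941, 0.012]
orientation: [[-0.0, 1.0, 0.002], [1.0, 0.0, -0.002], [-0.002, 0.002, -1.0]]
force: [-0.8, -1.1, 5.8]
finger_gap: 0.0307
0.031151279545347823
```

View pics/w2.png

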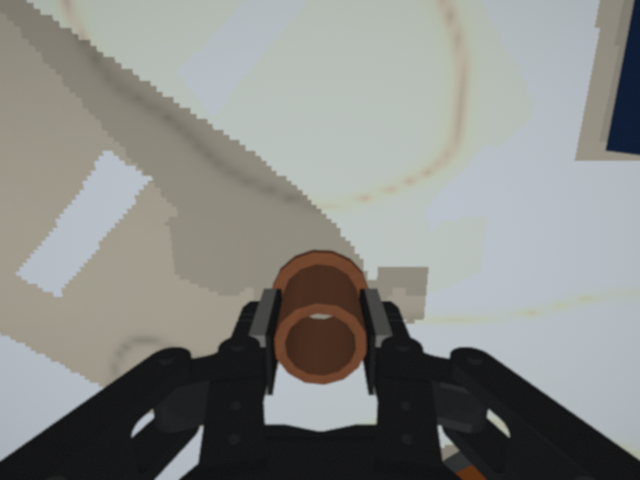

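The bushing is held centrally between the pads, its rim at about (320,340), with the gap at 31 mm. Lifting it and carrying it to the nearest blue compartment.

```bash
python3 -m creep '[[-1,[0,0,-20],[0,0,0]],[-1,[0,0,-30],[0,0,0]],[-1,[0,0,-30],[0,0,0]],[-1,[0,0,-20],[0,0,0]],[-1,[23,20,0],[0,0,0]]]' 40; python3 -m creep '[[-1,[23,40,0],[0,0,0]],[-1,[23,40,0],[0,0,0]],[-1,[23,40,0],[0,0,0]],[-1,[23,38,0],[0,0,0]],[-1,[0,0,0],[0,0,0]]]';python3 - <<'E'
from h import *
r=env.get_image("wrist");cv2.imwrite("pics/w3.png",r["pixels"][:,:,::-1]);s=env.get_state(); print(s["finger_gap"],s["eef_pos"])
E
```

```text
time: 3.35
eef_pos: [0.4649, -0.3734, 0.1144]
orientation: [[0.003, 1.0, 0.005], [1.0, -0.003, -0.005], [-0.005, 0.005, -1.0]]
force: [0.7, -0.4, -2.0]
finger_gap: 0.0308
time: 3.85
eef_pos: [0.6272, -0.2753, 0.1114]
orientation: [[-0.004, 1.0, 0.004], [1.0, 0.004, -0.001], [-0.001, 0.004, -1.0]]
force: [-0.2, -0.6, -1.7]
finger_gap: 0.0308
0.03106604164216379 [ 0.62451389 -0.27645434  0.11091503]
```

View pics/w3.png

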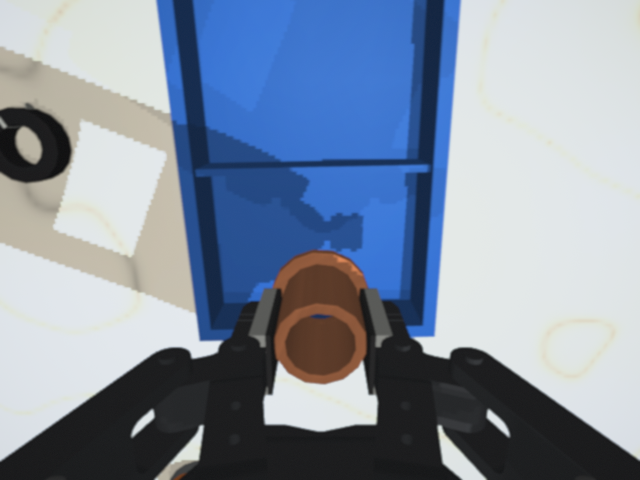

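Run:
```python
from h import *
r=env.get_image("wrist")
for n,u,v,z in [("divL",197,171,.035),("divR",430,167,.035),("BL",200,340,.04),("BR",435,335,.04),("TL",160,5,.04),("TR",461,5,.04)]: print(n,ray(r,u,v,z).round(4))
print(env.get_state()["eef_pos"])
```

```text
divL [ 0.5554 -0.2321  0.035 ]
divR [ 0.6857 -0.2294  0.035 ]
BL [ 0.5493 -0.3371  0.04  ]
BR [ 0.6965 -0.3331  0.04  ]
TL [ 0.5462 -0.151   0.04  ]
TR [ 0.6925 -0.1504  0.04  ]
[ 0.62270529 -0.27733235  0.11054248]
```

The compartment centre comes out at (0.622, −0.281), 3–4 mm from the tool. Lowering the bushing, with the last part slow.

```bash
python3 -m creep '[[-1,[-3,0,35],[0,0,0]],[-1,[0,0,35],[0,0,0]],[-1,[0,0,14],[0,0,0]],[-1,[0,0,5],[0,0,0]],[-1,[0,0,2],[0,0,0]]]' 40; python3 -m creep '[[-1,[0,0,1],[0,0,0]],[-1,[0,0,1],[0,0,0]],[-1,[0,0,0],[0,0,0]]]'
```

```text
time: 4.45
eef_pos: [0.622, -0.282, 0.0197]
orientation: [[0.001, 1.0, 0.0], [1.0, -0.001, -0.0], [-0.0, 0.0, -1.0]]
force: [0.8, 0.6, -1.7]
finger_gap: 0.0309
time: 4.75
eef_pos: [0.6228, -0.2816, 0.0184]
orientation: [[-0.0, 1.0, 0.001], [1.0, 0.0, -0.001], [-0.001, 0.001, -1.0]]
force: [-0.3, 0.4, -1.2]
finger_gap: 0.0311
```

```bash
python3 -m creep '[[-1,[0,0,1],[0,0,0]],[-1,[0,0,0],[0,0,0]]]'; python3 -m creep '[[-1,[0,0,1],[0,0,0]],[-1,[0,0,0],[0,0,0]]]'; python3 -m creep '[[-1,[0,0,1],[0,0,0]],[-1,[0,0,0],[0,0,0]]]'
```

```text
time: 4.95
eef_pos: [0.6224, -0.2814, 0.0166]
orientation: [[-0.0, 1.0, 0.0], [1.0, 0.0, -0.0], [-0.0, 0.0, -1.0]]
force: [0.3, 0.2, -2.4]
finger_gap: 0.0309
time: 5.15
eef_pos: [0.6224, -0.2813, 0.016]
orientation: [[-0.0, 1.0, 0.0], [1.0, 0.0, -0.0], [-0.0, 0.0, -1.0]]
force: [-1.8, 1.9, 3.8]
finger_gap: 0.0307
time: 5.35
eef_pos: [0.6224, -0.2814, 0.016]
orientation: [[-0.0, 1.0, 0.0], [1.0, 0.0, -0.0], [-0.0, 0.0, -1.0]]
force: [-4.8, 2.6, 12.3]
finger_gap: 0.0309
```

Seated: 12 N of contact. Releasing and heading for the sprocket.

```bash
python3 -m creep '[[-0.1,[0,0,0],[0,0,0]],[0.4,[0,0,0],[0,0,0]],[0.6,[0,0,0],[0,0,0]],[0.6,[0,0,-10],[0,0,0]],[0.6,[0,0,-30],[0,0,0]]]'; python3 -m creep '[[1,[0,0,-40],[0,0,0]],[1,[0,0,-40],[0,0,0]],[1,[46,-20,-20],[0,0,0]],[1,[46,-23,0],[0,0,0]],[1,[46,-23,0],[0,0,0]]]';python3 - <<'E'
from h import *
r=env.get_image("wrist");cv2.imwrite("pics/w4.png",r["pixels"][:,:,::-1])
E
python3 -m creep '[[1,[46,-23,0],[0,0,0]],[1,[46,-23,0],[0,0,0]],[1,[46,-23,0],[0,0,0]],[1,[46,-23,0],[0,0,0]],[1,[40,-20,0],[0,0,0]]]';python3 -m creep '[[1,[0,0,0],[0,0,0]]]';python3 - <<'E'
from h import *
r=env.get_image("wrist");cv2.imwrite("pics/w5.png",r["pixels"][:,:,::-1])
print(proj(r,[.4408,.0844,.026]))
E
```

```text
time: 5.85
eef_pos: [0.6201, -0.2803, 0.0521]
orientation: [[-0.0, 1.0, -0.005], [1.0, 0.0, 0.003], [0.003, -0.005, -1.0]]
force: [-0.0, -0.2, 0.1]
finger_gap: 0.0681
time: 6.35
eef_pos: [0.5588, -0.1484, 0.1545]
orientation: [[0.001, 1.0, 0.003], [1.0, -0.001, -0.001], [-0.001, 0.003, -1.0]]
force: [0.9, 0.4, -0.6]
finger_gap: 0.0853
time: 6.9
eef_pos: [0.4484, 0.0712, 0.1535]
orientation: [[0.0, 1.0, 0.001], [1.0, -0.0, 0.0], [0.0, 0.001, -1.0]]
force: [0.6, 0.7, -0.8]
finger_gap: 0.0853
time: 7.0
eef_pos: [0.4468, 0.0729, 0.1532]
orientation: [[-0.005, 1.0, -0.001], [1.0, 0.005, 0.001], [0.001, -0.001, -1.0]]
force: [-0.4, -0.5, 0.1]
finger_gap: 0.0852
[312.23558724 207.69141154]
```

View pics/w4.png

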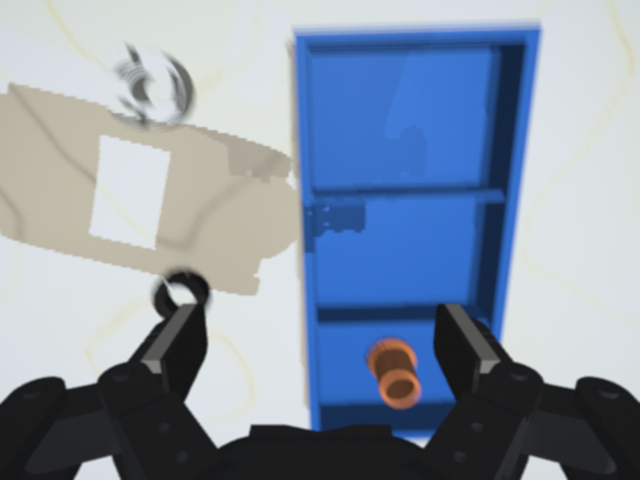

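View pics/w5.png

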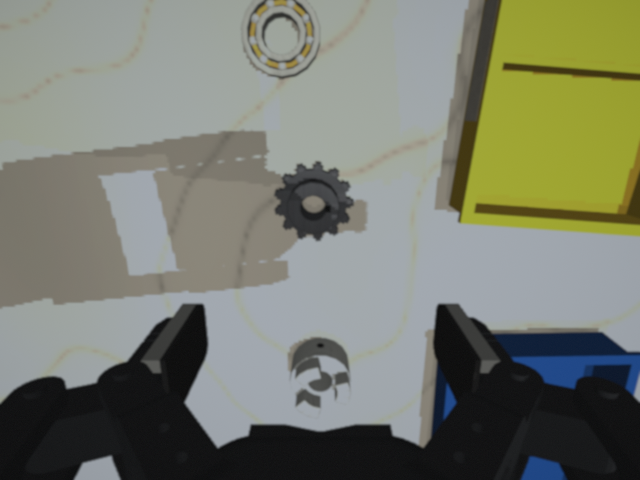

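The bushing stands in its compartment at (393,370) in w4. In w5 the sprocket's disc centre is at about (314,200) with the bore at (313,204), the bearing is at (281,36), and the coupling hub at (320,375).

Run:
```python
from h import *
r=env.get_image("wrist");im=r["pixels"][:,:,::-1];g=cv2.cvtColor(im,cv2.COLOR_BGR2GRAY)
m=(g<95).astype('uint8');m[:,:265]=0;m[:,356:]=0;m[:150]=0;m[255:]=0
m=cv2.morphologyEx(m,cv2.MORPH_OPEN,np.ones((3,3)))
n,l,s,c=cv2.connectedComponentsWithStats(m);i=1+s[1:,4].argmax();cn=cv2.findContours((l==i).astype('uint8'),0,1)[0][0]
cc,rad=cv2.minEnclosingCircle(cn);print(s[i],cc,rad,ray(r,*cc,.008).round(4),"bore top",ray(r,313,204,.026).round(4))
e=env.get_state()["eef_pos"];print(e)
```

```text
[ 272  160   78   78 3893] (310.5234069824219, 199.0763702392578) 39.819522857666016 [0.4412 0.0852 0.008 ] bore top [0.4433 0.0855 0.026 ]
[0.44970409 0.07035713 0.15347073]
```

```bash
python3 -m creep '[[1,[13,-5,30],[0,0,0]],[1,[0,0,20],[0,0,0]],[1,[0,0,0],[0,0,0]],[1,[0,0,0],[0,0,0]]]';python3 - <<'E'
from h import *
r=env.get_image("wrist");cv2.imwrite("pics/w6.png",r["pixels"][:,:,::-1])
print(proj(r,[.4425,.0855,.026]),proj(r,[.4425,.0855,.008]),env.get_state()["eef_pos"])
E
```

```text
time: 7.5
eef_pos: [0.4453, 0.0817, 0.103]
orientation: [[0.001, 1.0, -0.0], [1.0, -0.001, -0.0], [-0.0, -0.0, -1.0]]
force: [0.3, 0.5, 0.1]
finger_gap: 0.0856
[315.70616126 239.67550417] [316.02411284 230.94293794] [0.44562411 0.08182108 0.10349532]
```

View pics/w6.png

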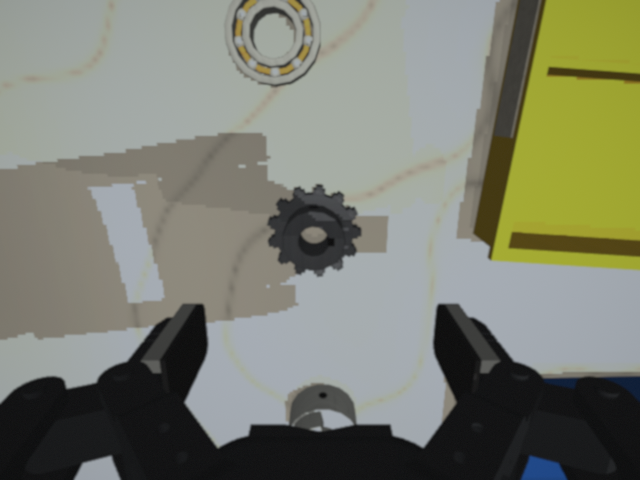

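The sprocket's disc centre is at (315,230) and the top of its bore at about (313,235). That is within 1 mm of the predicted (.442,.086).

```bash
python3 -m creep '[[1,[4,-4,30],[0,0,0]],[1,[0,0,30],[0,0,0]],[1,[0,0,20],[0,0,0]],[1,[0,0,11],[0,0,0]],[0.3,[0,0,0],[0,0,0]]]' 50; python3 -m creep '[[0,[0,0,0],[0,0,0]],[-0.5,[0,0,0],[0,0,0]],[-1,[0,0,0],[0,0,0]],[-1,[0,0,0],[0,0,0]],[-1,[0,0,0],[0,0,0]]]' 50;  python3 -m creep '[[-1,[0,0,0],[0,0,0]],[-1,[0,0,0],[0,0,0]]]'
python3 - <<'E'
from h import *
r=env.get_image("wrist");cv2.imwrite("pics/w7.png",r["pixels"][:,:,::-1]); print(env.get_state()["finger_gap"])
E
```

```text
time: 8.05
eef_pos: [0.4407, 0.0862, 0.0115]
orientation: [[0.001, 1.0, -0.001], [1.0, -0.001, -0.0], [-0.0, -0.001, -1.0]]
force: [0.4, 1.3, -0.0]
finger_gap: 0.0733
time: 8.55
eef_pos: [0.4413, 0.0867, 0.0132]
orientation: [[-0.0, 1.0, 0.002], [1.0, 0.0, 0.0], [0.0, 0.002, -1.0]]
force: [-1.5, -0.8, 9.7]
finger_gap: 0.036
time: 8.75
eef_pos: [0.4413, 0.0866, 0.0132]
orientation: [[-0.0, 1.0, 0.002], [1.0, 0.0, 0.0], [0.0, 0.002, -1.0]]
force: [-2.3, -1.1, 8.4]
finger_gap: 0.036
0.03600173994134394
```

View pics/w7.png

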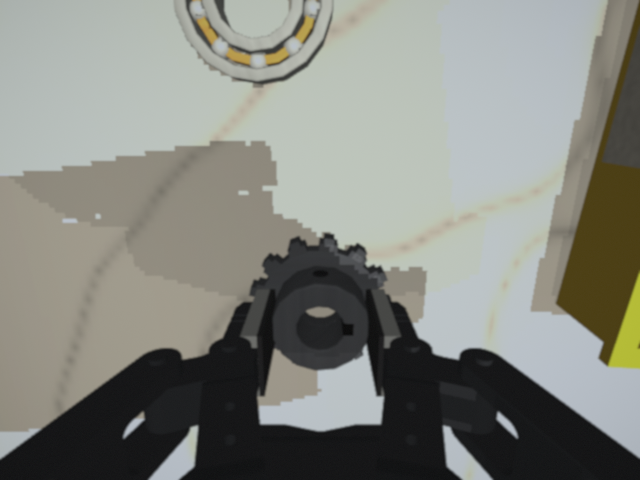

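The sprocket hub is gripped squarely, with its bore at (320,325). Carrying it to the +y compartment of the blue tray.

```bash
python3 -m creep '[[-1,[0,0,-20],[0,0,0]],[-1,[0,0,-30],[0,0,0]],[-1,[0,0,-30],[0,0,0]],[-1,[0,0,-15],[0,0,0]],[-1,[-20,20,0],[0,0,0]]]' 50; python3 -m creep '[[-1,[-38,40,0],[0,0,0]],[-1,[-38,40,0],[0,0,0]],[-1,[-38,40,0],[0,0,0]],[-1,[-36,40,0],[0,0,0]],[-1,[0,0,0],[0,0,0]]]';python3 -m creep '[[-1,[0,0,0],[0,0,0]]]';python3 - <<'E'
from h import *
r=env.get_image("wrist");cv2.imwrite("pics/w8.png",r["pixels"][:,:,::-1]);s=env.get_state(); print(s["finger_gap"],s["eef_pos"])
E
```

```text
time: 9.3
eef_pos: [0.4599, 0.0677, 0.1094]
orientation: [[-0.002, 1.0, 0.002], [1.0, 0.002, 0.001], [0.001, 0.002, -1.0]]
force: [0.9, -0.0, -3.7]
finger_gap: 0.0358
time: 9.8
eef_pos: [0.6119, -0.0745, 0.1084]
orientation: [[0.003, 1.0, 0.007], [1.0, -0.003, -0.002], [-0.002, 0.007, -1.0]]
force: [0.5, 1.0, -3.3]
finger_gap: 0.0357
time: 9.9
eef_pos: [0.6065, -0.0711, 0.1069]
orientation: [[0.002, 1.0, -0.0], [1.0, -0.002, 0.0], [0.0, -0.0, -1.0]]
force: [-1.2, 0.3, -2.8]
finger_gap: 0.0357
0.036021478844939114 [ 0.60549719 -0.07024087  0.10673546]
```

View pics/w8.png

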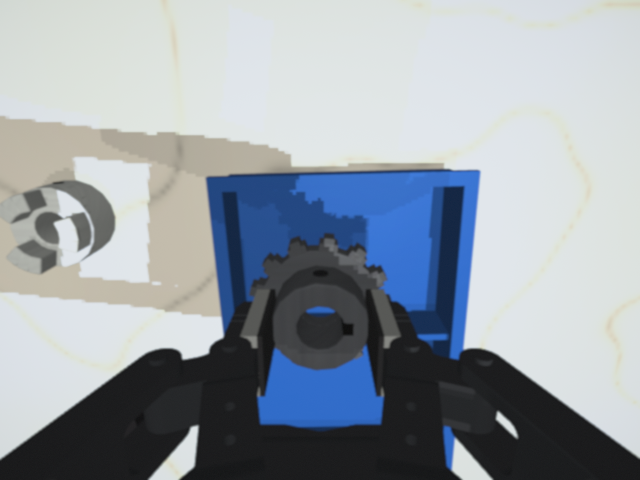

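```bash
python3 - <<'E'
from h import *
r=env.get_image("wrist")
print(ray(r,207,177,.04),ray(r,480,171,.04),env.get_state()["eef_pos"])
E
python3 -m creep '[[-1,[-11,15,20],[0,0,0]],[-1,[0,0,30],[0,0,0]],[-1,[0,0,20],[0,0,0]],[-1,[0,0,10],[0,0,0]],[-1,[0,0,5],[0,0,0]]]'; python3 -m creep '[[-1,[0,0,2],[0,0,0]],[-1,[0,0,1],[0,0,0]],[-1,[0,0,0],[0,0,0]]]'
```

```text
[ 0.54424289 -0.02744734  0.04      ] [ 0.69101557 -0.02427889  0.04      ] [ 0.60511284 -0.06967573  0.10669576]
time: 10.5
eef_pos: [0.6203, -0.0802, 0.0211]
orientation: [[-0.001, 1.0, -0.002], [1.0, 0.001, 0.0], [0.0, -0.002, -1.0]]
force: [0.8, 0.4, -2.9]
finger_gap: 0.0357
time: 10.8
eef_pos: [0.622, -0.0811, 0.0197]
orientation: [[-0.0, 1.0, 0.001], [1.0, 0.0, -0.0], [-0.0, 0.001, -1.0]]
force: [0.8, -0.2, -2.9]
finger_gap: 0.0362
```

```bash
python3 -m creep '[[-1,[0,0,1],[0,0,0]],[-1,[0,0,1],[0,0,0]],[-1,[0,0,0],[0,0,0]]]'; python3 -m creep '[[-1,[0,0,1],[0,0,0]],[-1,[0,0,0],[0,0,0]]]'
```

```text
time: 11.1
eef_pos: [0.6218, -0.0813, 0.0173]
orientation: [[0.0, 1.0, 0.001], [1.0, -0.0, -0.0], [-0.0, 0.001, -1.0]]
force: [0.4, -0.5, 1.7]
finger_gap: 0.0356
time: 11.3
eef_pos: [0.6218, -0.0813, 0.0173]
orientation: [[0.0, 1.0, 0.001], [1.0, -0.0, -0.0], [-0.0, 0.001, -1.0]]
force: [-4.4, 0.3, 9.8]
finger_gap: 0.0357
```

Contact. Releasing and going to the bearing.

```bash
python3 -m creep '[[0.1,[0,0,0],[0,0,0]],[0.6,[0,0,0],[0,0,0]],[0.7,[0,0,0],[0,0,0]],[0.7,[0,0,-10],[0,0,0]],[0.7,[0,0,-30],[0,0,0]]]'; python3 -m creep '[[1,[0,0,-40],[0,0,0]],[1,[20,-20,-40],[0,0,0]],[1,[38,-30,0],[0,0,0]],[1,[38,-30,0],[0,0,0]],[1,[38,-30,0],[0,0,0]]]'
python3 -m creep '[[1,[38,-30,0],[0,0,0]],[1,[38,-30,0],[0,0,0]],[1,[38,-30,0],[0,0,0]],[1,[25,-10,-10],[0,0,0]],[1,[0,0,0],[0,0,0]]]';python3 -m creep '[[1,[0,0,0],[0,0,0]]]';python3 - <<'E'
from h import *
r=env.get_image("wrist");cv2.imwrite("pics/w9.png",r["pixels"][:,:,::-1])
print(proj(r,[.4189,.1943,.015]))
E
```

```text
time: 11.8
eef_pos: [0.6193, -0.0809, 0.054]
orientation: [[0.0, 1.0, -0.005], [1.0, -0.0, 0.001], [0.001, -0.005, -1.0]]
force: [-0.1, 0.3, 0.2]
finger_gap: 0.0726
time: 12.3
eef_pos: [0.5106, 0.0538, 0.137]
orientation: [[0.001, 1.0, 0.002], [1.0, -0.001, 0.0], [0.0, 0.002, -1.0]]
force: [-0.7, 0.8, -0.2]
finger_gap: 0.0855
time: 12.8
eef_pos: [0.4107, 0.1944, 0.1473]
orientation: [[-0.004, 1.0, 0.002], [1.0, 0.004, 0.001], [0.001, 0.002, -1.0]]
force: [0.7, 0.2, 0.3]
finger_gap: 0.0854
time: 12.9
eef_pos: [0.4117, 0.1923, 0.1465]
orientation: [[-0.002, 1.0, 0.001], [1.0, 0.002, 0.0], [0.0, 0.001, -1.0]]
force: [0.8, 0.2, -0.7]
finger_gap: 0.0855
[329.98588552 219.10892121]
```

View pics/w9.png

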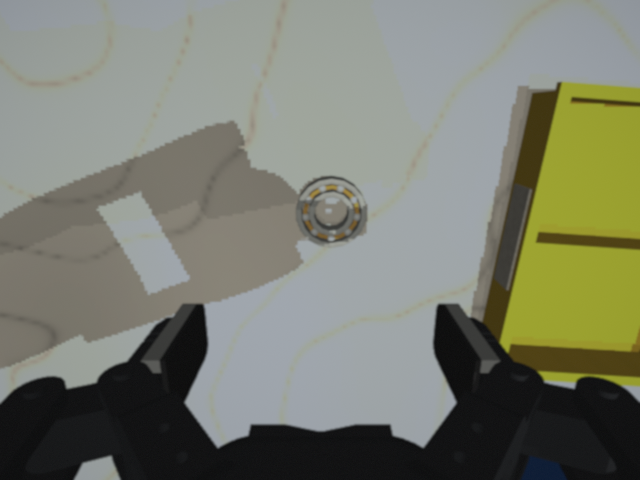

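The bearing is at about (331,211), a little further along +y than predicted.

Run:
```python
from h import *
r=env.get_image("wrist");g=cv2.cvtColor(r["pixels"],cv2.COLOR_RGB2GRAY)
c=cv2.HoughCircles(cv2.GaussianBlur(g[160:260,280:380],(5,5),0),cv2.HOUGH_GRADIENT,1,50,param1=100,param2=15,minRadius=30,maxRadius=40);print(c)
print(ray(r,331,211,.014).round(4),ray(r,280+c[0,0,0],160+c[0,0,1],.012).round(4),env.get_state()["eef_pos"])
```

```text
[[[51.5 47.5 33.8]]]
[0.4196 0.1995 0.014 ] [0.42   0.2017 0.012 ] [0.41187539 0.19127805 0.14597742]
```

```bash
python3 -m creep '[[1,[8,8,30],[0,0,0]],[1,[0,0,40],[0,0,0]],[1,[0,0,20],[0,0,0]],[1,[0,0,0],[0,0,0]],[1,[0,0,0],[0,0,0]]]' 50;python3 - <<'E'
from h import *
r=env.get_image("wrist");cv2.imwrite("pics/w10.png",r["pixels"][:,:,::-1]);print(proj(r,[.4197,.200,.015]),env.get_state()["eef_pos"])
E
```

```text
time: 13.5
eef_pos: [0.4197, 0.199, 0.0558]
orientation: [[0.002, 1.0, -0.001], [1.0, -0.002, -0.0], [-0.0, -0.001, -1.0]]
force: [0.0, -0.0, 0.0]
finger_gap: 0.0851
[320.43057454 267.09617911] [0.42024898 0.1994075  0.05643558]
```

View pics/w10.png

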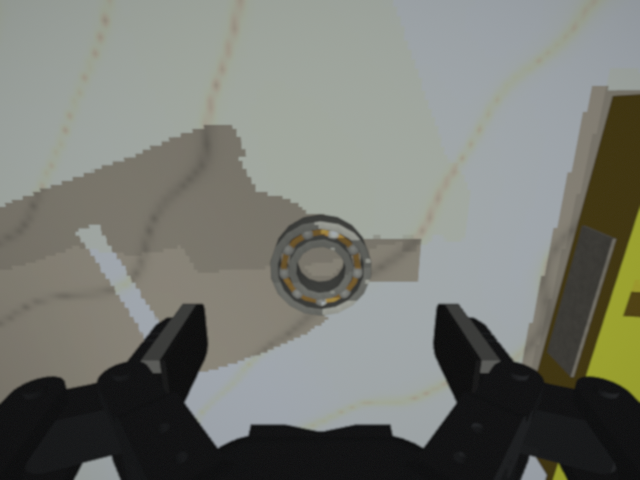

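The bearing is centred at (321,267), which agrees with the prediction. Descending and gripping.

```bash
python3 -m creep '[[1,[1,0,30],[0,0,0]],[1,[0,0,15],[0,0,0]],[1,[0,0,8],[0,0,0]],[0.5,[0,0,0],[0,0,0]],[0.2,[0,0,0],[0,0,0]]]' 50; python3 -m creep '[[0,[0,0,0],[0,0,0]],[-0.3,[0,0,0],[0,0,0]],[-1,[0,0,0],[0,0,0]],[-1,[0,0,0],[0,0,0]],[-1,[0,0,0],[0,0,0]]]' 50
python3 - <<'E'
from h import *
r=env.get_image("wrist");cv2.imwrite("pics/w11.png",r["pixels"][:,:,::-1]);print(env.get_state()["eef_pos"])
E
```

```text
time: 14.05
eef_pos: [0.4201, 0.201, 0.0038]
orientation: [[0.0, 1.0, 0.001], [1.0, -0.0, 0.001], [0.001, 0.001, -1.0]]
force: [-0.3, 0.6, 0.0]
finger_gap: 0.0592
time: 14.55
eef_pos: [0.4201, 0.2011, 0.0043]
orientation: [[-0.0, 1.0, 0.002], [1.0, 0.0, 0.001], [0.001, 0.002, -1.0]]
force: [-1.3, -0.5, 8.8]
finger_gap: 0.0493
[0.42014366 0.20107217 0.00431327]
```

View pics/w11.png

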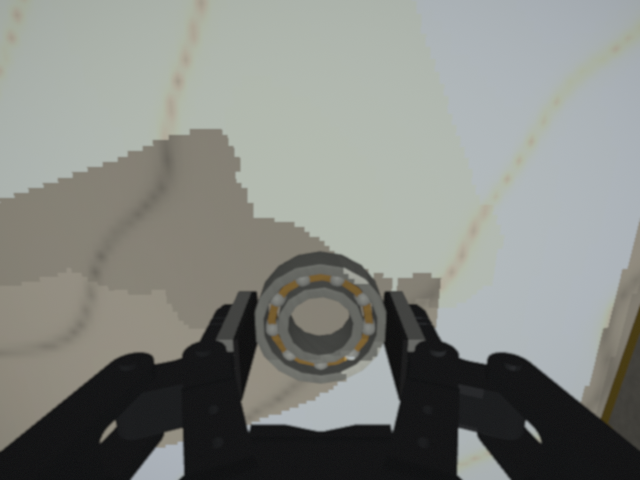

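The bearing sits between the pads at (320,320), gap 49 mm. Lifting it to go to the middle blue compartment.

```bash
python3 -m creep '[[-1,[0,0,-10],[0,0,0]],[-1,[0,0,-25],[0,0,0]],[-1,[0,0,-35],[0,0,0]],[-1,[0,0,-30],[0,0,0]],[-1,[-20,10,-10],[0,0,0]]]' 50; python3 -m creep '[[-1,[-38,20,0],[0,0,0]],[-1,[-38,20,0],[0,0,0]],[-1,[-38,20,0],[0,0,0]],[-1,[-38,20,0],[0,0,0]],[-1,[-38,20,0],[0,0,0]]]';python3 -m creep '[[-1,[-38,20,0],[0,0,0]],[-1,[-38,20,0],[0,0,0]],[-1,[-38,20,0],[0,0,0]],[-1,[-38,20,0],[0,0,0]],[-1,[-19,10,0],[0,0,0]]]';python3 -m creep '[[-1,[0,0,0],[0,0,0]],[-1,[0,0,0],[0,0,0]]]';python3 - <<'E'
from h import *
r=env.get_image("wrist");cv2.imwrite("pics/w12.png",r["pixels"][:,:,::-1]);s=env.get_state(); print(s["finger_gap"],s["eef_pos"])
E
```

```text
time: 15.1
eef_pos: [0.4306, 0.1824, 0.1166]
orientation: [[-0.002, 1.0, 0.005], [1.0, 0.002, 0.002], [0.002, 0.005, -1.0]]
force: [0.6, 0.2, -0.6]
finger_gap: 0.0491
time: 15.6
eef_pos: [0.5301, -0.0109, 0.1141]
orientation: [[0.0, 1.0, 0.001], [1.0, -0.0, 0.0], [0.0, 0.001, -1.0]]
force: [1.2, -0.3, -1.9]
finger_gap: 0.0496
time: 16.1
eef_pos: [0.621, -0.1835, 0.1144]
orientation: [[0.002, 1.0, 0.003], [1.0, -0.002, -0.001], [-0.001, 0.003, -1.0]]
force: [-0.1, 0.1, -1.6]
finger_gap: 0.0495
time: 16.3
eef_pos: [0.6189, -0.1802, 0.1133]
orientation: [[0.001, 1.0, -0.0], [1.0, -0.001, 0.0], [0.0, -0.0, -1.0]]
force: [0.8, 0.5, -1.3]
finger_gap: 0.0495
0.0491742085459932 [ 0.61865213 -0.17951299  0.11318664]
```

View pics/w12.png

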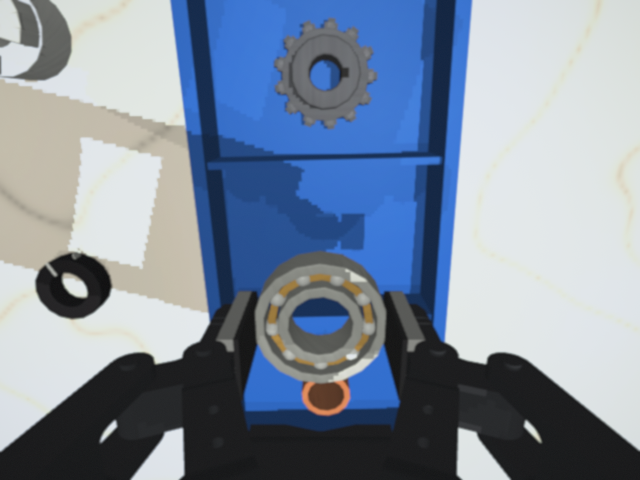

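The bearing is over the middle compartment. The divider is at row 160 and the sprocket sits centred at (325,72). Lowering.

```bash
python3 - <<'E'
from h import *
r=env.get_image("wrist");print(ray(r,325,161,.035))
E
python3 -m creep '[[-1,[-1,3,30],[0,0,0]],[-1,[0,0,35],[0,0,0]],[-1,[0,0,25],[0,0,0]],[-1,[0,0,9],[0,0,0]],[-1,[0,0,3],[0,0,0]]]'; python3 -m creep '[[-1,[0,0,1],[0,0,0]],[-1,[0,0,0],[0,0,0]]]'
```

```text
[ 0.62115556 -0.12953605  0.035     ]
time: 16.9
eef_pos: [0.6216, -0.1801, 0.0101]
orientation: [[-0.001, 1.0, -0.002], [1.0, 0.001, 0.001], [0.001, -0.002, -1.0]]
force: [-0.7, 0.4, -1.2]
finger_gap: 0.0492
time: 17.1
eef_pos: [0.6233, -0.1812, 0.0112]
orientation: [[-0.0, 1.0, 0.002], [1.0, 0.0, -0.001], [-0.001, 0.002, -1.0]]
force: [0.2, -0.7, -1.6]
finger_gap: 0.0495
```

```bash
python3 -m creep '[[-1,[0,0,1],[0,0,0]],[-1,[0,0,0],[0,0,0]]]';python3 -m creep '[[-1,[0,0,1],[0,0,0]],[-1,[0,0,0],[0,0,0]]]'
```

```text
time: 17.3
eef_pos: [0.6229, -0.1814, 0.0097]
orientation: [[0.0, 1.0, 0.001], [1.0, -0.0, -0.0], [-0.0, 0.001, -1.0]]
force: [-0.6, 0.9, -0.5]
finger_gap: 0.0497
time: 17.5
eef_pos: [0.6228, -0.1814, 0.0084]
orientation: [[0.0, 1.0, 0.001], [1.0, -0.0, -0.0], [-0.0, 0.001, -1.0]]
force: [-0.9, 0.1, 3.8]
finger_gap: 0.0492
```

Contact at the expected height. Releasing and going to the coupling hub.

```bash
python3 -m creep '[[0.4,[0,0,0],[0,0,0]],[0.7,[0,0,0],[0,0,0]],[0.8,[0,0,0],[0,0,0]],[0.8,[0,0,-10],[0,0,0]],[0.8,[0,0,-30],[0,0,0]]]'; python3 -m creep '[[1,[0,0,-40],[0,0,0]],[1,[10,-15,-40],[0,0,0]],[1,[28,-38,-20],[0,0,0]],[1,[28,-40,0],[0,0,0]],[1,[28,-40,0],[0,0,0]]]'
python3 -m creep '[[1,[28,-40,0],[0,0,0]],[1,[0,0,0],[0,0,0]],[1,[0,0,0],[0,0,0]]]';python3 - <<'E'
from h import *
r=env.get_image("wrist");cv2.imwrite("pics/w13.png",r["pixels"][:,:,::-1])
print(proj(r,[.4453,-.0598,.041]),proj(r,[.4453,-.0598,.0]),env.get_state()["eef_pos"])
E
```

```text
time: 18.0
eef_pos: [0.6203, -0.1805, 0.046]
orientation: [[0.0, 1.0, -0.005], [1.0, 0.0, 0.002], [0.002, -0.005, -1.0]]
force: [0.5, 0.9, 0.3]
finger_gap: 0.0766
time: 18.5
eef_pos: [0.4896, -0.0872, 0.1489]
orientation: [[0.001, 1.0, 0.003], [1.0, -0.001, -0.0], [-0.0, 0.003, -1.0]]
force: [-0.1, 1.0, -0.6]
finger_gap: 0.0856
time: 18.8
eef_pos: [0.4502, -0.0594, 0.1483]
orientation: [[-0.001, 1.0, 0.002], [1.0, 0.001, -0.0], [-0.0, 0.002, -1.0]]
force: [0.3, -0.7, 0.5]
finger_gap: 0.0859
[312.73836702 231.65332138] [313.63206235 216.24532167] [ 0.45159274 -0.0599924   0.14835457]
```

View pics/w13.png

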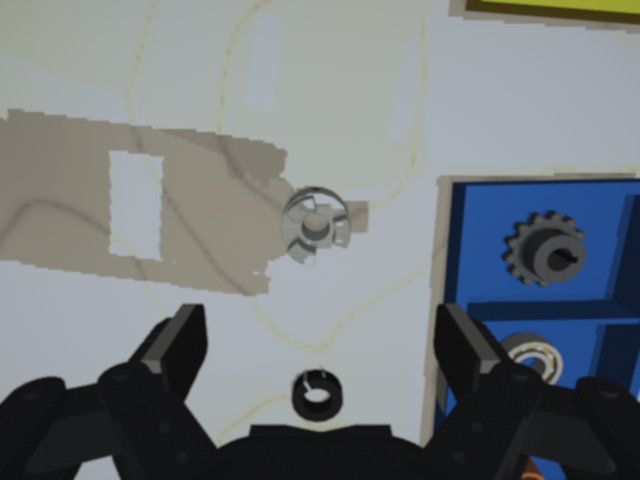

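The hub's bore shows at (316,224) against about (313,226) predicted, so the error is about 2 mm. Descending to grip the round body.

```bash
python3 -m creep '[[1,[1,-4,40],[0,0,0]],[1,[0,0,40],[0,0,0]],[1,[0,0,30],[0,0,0]],[1,[0,0,22],[0,0,0]],[1,[0,0,9],[0,0,0]]]' 50; python3 -m creep '[[0.5,[0,0,0],[0,0,0]],[0.1,[0,0,0],[0,0,0]],[-0.2,[0,0,0],[0,0,0]],[-1,[0,0,0],[0,0,0]],[-1,[0,0,0],[0,0,0]]]' 50;python3 -m creep '[[-1,[0,0,0],[0,0,0]],[-1,[0,0,0],[0,0,0]]]'
python3 - <<'E'
from h import *
r=env.get_image("wrist");cv2.imwrite("pics/w14.png",r["pixels"][:,:,::-1])
E
```

```text
time: 19.35
eef_pos: [0.447, -0.0595, 0.0044]
orientation: [[0.001, 1.0, -0.002], [1.0, -0.001, 0.0], [0.0, -0.002, -1.0]]
force: [-0.0, -0.5, 0.2]
finger_gap: 0.0856
time: 19.85
eef_pos: [0.4475, -0.0591, 0.0076]
orientation: [[0.0, 1.0, 0.003], [1.0, -0.0, -0.0], [-0.0, 0.003, -1.0]]
force: [-0.4, -1.6, 8.0]
finger_gap: 0.0482
time: 20.05
eef_pos: [0.4475, -0.0592, 0.0076]
orientation: [[0.0, 1.0, 0.003], [1.0, -0.0, -0.001], [-0.001, 0.003, -1.0]]
force: [-0.6, -1.3, 7.9]
finger_gap: 0.0485
```

View pics/w14.png

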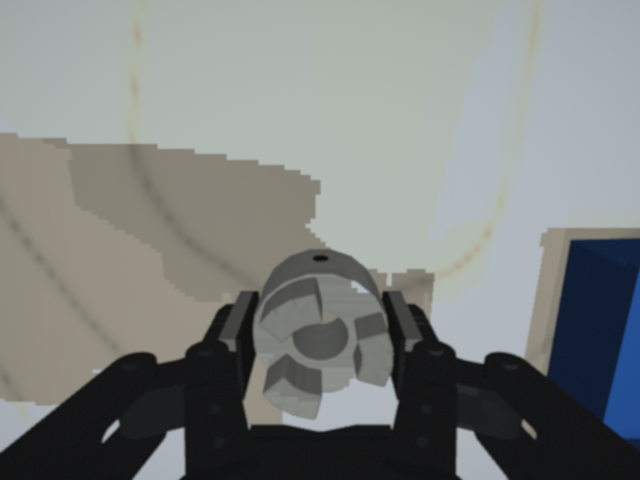

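The hub is gripped on its body at (320,330). Carrying it to the near (−y) yellow compartment.

```bash
python3 -m creep '[[-1,[0,0,-10],[0,0,0]],[-1,[0,0,-25],[0,0,0]],[-1,[0,0,-35],[0,0,0]],[-1,[0,0,-30],[0,0,0]],[-1,[18,16,-10],[0,0,0]]]' 50; python3 -m creep '[[-1,[36,32,0],[0,0,0]],[-1,[36,33,0],[0,0,0]],[-1,[36,33,0],[0,0,0]],[-1,[36,33,0],[0,0,0]],[-1,[36,33,0],[0,0,0]]]';python3 -m creep '[[-1,[0,0,0],[0,0,0]],[-1,[0,0,0],[0,0,0]]]';python3 - <<'E'
from h import *
r=env.get_image("wrist");cv2.imwrite("pics/w15.png",r["pixels"][:,:,::-1]);s=env.get_state(); print(s["finger_gap"],s["eef_pos"])
E
```

```text
time: 20.6
eef_pos: [0.4621, -0.0417, 0.1197]
orientation: [[0.002, 1.0, 0.003], [1.0, -0.002, -0.001], [-0.001, 0.003, -1.0]]
force: [0.0, -0.3, -2.9]
finger_gap: 0.0479
time: 21.1
eef_pos: [0.6271, 0.1409, 0.1173]
orientation: [[-0.0, 1.0, 0.0], [1.0, 0.0, 0.0], [0.0, 0.0, -1.0]]
force: [0.3, 0.4, -1.9]
finger_gap: 0.0479
time: 21.3
eef_pos: [0.6263, 0.1402, 0.1167]
orientation: [[-0.002, 1.0, -0.0], [1.0, 0.002, -0.0], [-0.0, -0.0, -1.0]]
force: [-0.7, -0.6, -1.6]
finger_gap: 0.0485
0.048154958346917784 [0.62543399 0.13920929 0.1164423 ]
```

View pics/w15.png

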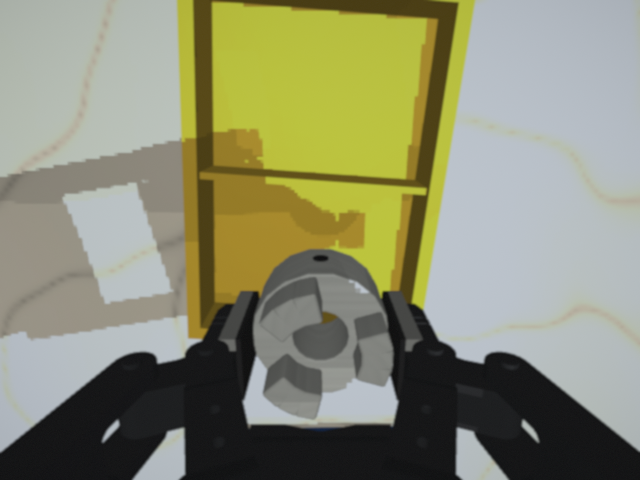

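Run:
```python
from h import *
r=env.get_image("wrist")
for n,u,v,z in [("dL",201,176,.035),("dR",427,190,.035),("BL",190,336,.04),("L",185,176,.04),("R",446,190,.04)]:print(n,ray(r,u,v,z).round(4))
print(env.get_state()["eef_pos"])
```

```text
dL [0.5564 0.1801 0.035 ]
dR [0.6874 0.1721 0.035 ]
BL [0.5417 0.078  0.04  ]
L [0.549  0.1809 0.04  ]
R [0.6969 0.1731 0.04  ]
[0.62514794 0.13862823 0.1163649 ]
```

The −y compartment centre is (0.6185, 0.127), so shift −12 and −6 mm and lower.

```bash
python3 -m creep '[[-1,[-12,-6,20],[0,0,0]],[-1,[0,0,35],[0,0,0]],[-1,[0,0,30],[0,0,0]],[-1,[0,0,13],[0,0,0]],[-1,[0,0,4],[0,0,0]]]'; python3 -m creep '[[-1,[0,0,1],[0,0,0]],[-1,[0,0,0],[0,0,0]]]';python3 -m creep '[[-1,[0,0,1],[0,0,0]],[-1,[0,0,0],[0,0,0]]]'
```

```text
time: 21.9
eef_pos: [0.6189, 0.1261, 0.0132]
orientation: [[0.001, 1.0, -0.003], [1.0, -0.001, -0.001], [-0.001, -0.003, -1.0]]
force: [0.6, -0.2, -1.8]
finger_gap: 0.0482
time: 22.1
eef_pos: [0.6213, 0.1271, 0.0147]
orientation: [[0.0, 1.0, 0.002], [1.0, -0.0, 0.0], [0.0, 0.002, -1.0]]
force: [0.9, -0.2, -1.6]
finger_gap: 0.048
time: 22.3
eef_pos: [0.621, 0.1273, 0.0133]
orientation: [[-0.0, 1.0, 0.002], [1.0, 0.0, 0.0], [0.0, 0.002, -1.0]]
force: [-1.3, 0.4, -1.2]
finger_gap: 0.0481
```

```bash
python3 -m creep '[[-1,[0,0,1],[0,0,0]],[-1,[0,0,0],[0,0,0]]]';python3 -m creep '[[-1,[0,0,1],[0,0,0]],[-1,[0,0,0],[0,0,0]]]'
```

```text
time: 22.5
eef_pos: [0.6207, 0.1273, 0.0118]
orientation: [[-0.0, 1.0, 0.001], [1.0, 0.0, 0.0], [0.0, 0.001, -1.0]]
force: [1.0, 0.3, 0.7]
finger_gap: 0.0484
time: 22.7
eef_pos: [0.6207, 0.1273, 0.0117]
orientation: [[-0.0, 1.0, 0.001], [1.0, 0.0, 0.0], [0.0, 0.001, -1.0]]
force: [-3.8, -0.3, 10.8]
finger_gap: 0.0484
```

```bash
python3 -m creep '[[0.4,[0,0,0],[0,0,0]],[0.7,[0,0,0],[0,0,0]],[0.8,[0,0,0],[0,0,0]],[0.8,[0,0,-10],[0,0,0]],[0.8,[0,0,-30],[0,0,0]]]'; python3 -m creep '[[1,[0,0,-40],[0,0,0]],[1,[20,-10,-40],[0,0,0]],[1,[40,-22,-20],[0,0,0]],[1,[40,-22,0],[0,0,0]],[1,[40,-22,0],[0,0,0]]]'
python3 -m creep '[[1,[40,-22,0],[0,0,0]],[1,[40,-22,0],[0,0,0]],[1,[40,-22,0],[0,0,0]],[1,[0,0,0],[0,0,0]],[1,[0,0,0],[0,0,0]]]';python3 - <<'E'
from h import *
r=env.get_image("wrist");cv2.imwrite("pics/w16.png",r["pixels"][:,:,::-1])
print(proj(r,[.4768,.3869,.018]),env.get_state()["eef_pos"])
E
```

```text
time: 23.2
eef_pos: [0.6182, 0.1267, 0.0485]
orientation: [[0.0, 1.0, -0.005], [1.0, -0.0, -0.001], [-0.001, -0.005, -1.0]]
force: [0.5, 0.6, 0.5]
finger_gap: 0.0769
time: 23.7
eef_pos: [0.5443, 0.2685, 0.1524]
orientation: [[0.001, 1.0, 0.003], [1.0, -0.001, 0.001], [0.001, 0.003, -1.0]]
force: [0.8, 0.8, -0.1]
finger_gap: 0.0855
time: 24.2
eef_pos: [0.4778, 0.3879, 0.1508]
orientation: [[-0.003, 1.0, 0.0], [1.0, 0.003, 0.0], [0.0, 0.0, -1.0]]
force: [0.0, -0.8, -0.7]
finger_gap: 0.0857
[318.92777597 222.49700073] [0.4783336  0.38696117 0.15066102]
```

View pics/w16.png

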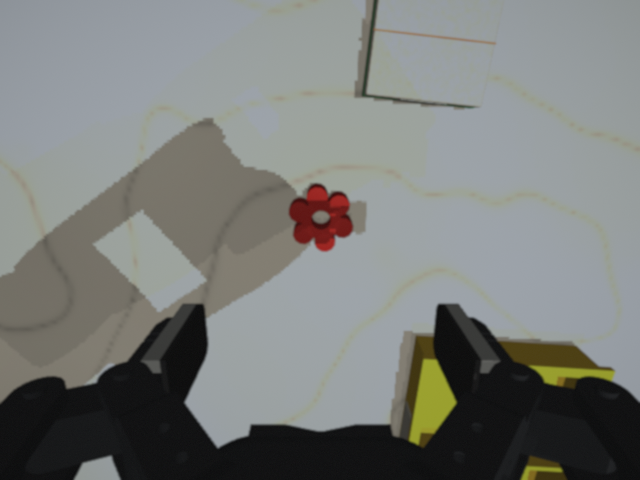

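The spider is at about (321,217), with one lobe axis nearly vertical in the image. The jaws can therefore bear on lobe pairs across the gaps, after a small yaw. Measuring that.

Run:
```python
from h import *
r=env.get_image("wrist");hsv=cv2.cvtColor(r["pixels"],cv2.COLOR_RGB2HSV)
m=(((hsv[...,0]<8)|(hsv[...,0]>172))&(hsv[...,1]>120)).astype('uint8');m[:170]=0;m[265:]=0
cn=max(cv2.findContours(m,0,cv2.CHAIN_APPROX_NONE)[0],key=cv2.contourArea)[:,0]
P=np.array([ray(r,u,v,.014)[:2] for u,v in cn]);c,rad=cv2.minEnclosingCircle((P*1000).astype(np.float32));c=np.array(c)/1000
d=P-c;a=np.arctan2(d[:,1],d[:,0]);q=np.hypot(*d.T);
print(c,rad,cn.mean(0),"phase deg",np.degrees(np.angle((q*np.exp(6j*a)).sum()))/6, env.get_state()["eef_pos"])
```

```text
[0.47785919 0.38917459] 25.579423904418945 [319.63981043 216.53554502] phase deg -21.287408264362668 [0.47871262 0.38636708 0.15058358]
```

```bash
python3 -m creep '[[1,[2,0,30],[0,0,-0.075]],[1,[0,0,40],[0,0,-0.075]],[1,[0,0,20],[0,0,0]],[1,[0,0,0],[0,0,0]],[1,[0,0,0],[0,0,0]]]' 25;python3 - <<'E'
from h import *
r=env.get_image("wrist");cv2.imwrite("pics/w17.png",r["pixels"][:,:,::-1]);print(proj(r,[.4778,.389,.018]),env.get_state()["eef_pos"])
E
```

```text
time: 24.8
eef_pos: [0.4792, 0.3881, 0.0606]
orientation: [[-0.147, 0.989, -0.0], [0.989, 0.147, -0.0], [-0.0, -0.0, -1.0]]
force: [0.6, 0.2, -0.2]
finger_gap: 0.0854
[317.9239266  265.73510362] [0.47964677 0.3888159  0.06147087]
```

View pics/w17.png

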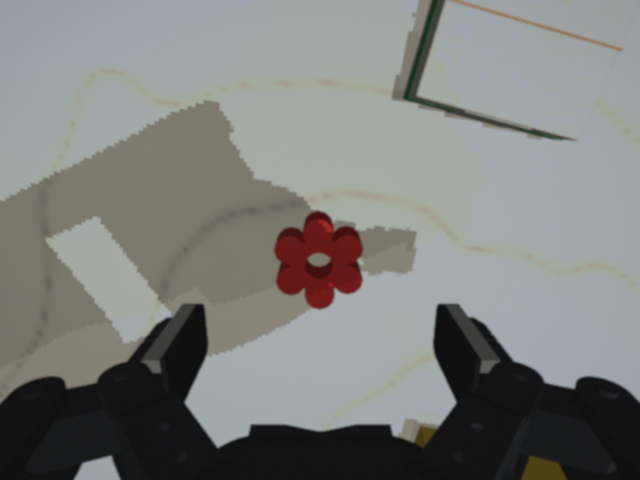

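The spider is aligned: its lobe axis is vertical at column 319 with the centre at row 262. Descending and gripping.

```bash
python3 -m creep '[[1,[1,0,30],[0,0,0]],[1,[0,0,18],[0,0,0]],[1,[0,0,9],[0,0,0]],[0.5,[0,0,0],[0,0,0]],[0.2,[0,0,0],[0,0,0]]]' 25; python3 -m creep '[[0,[0,0,0],[0,0,0]],[-0.3,[0,0,0],[0,0,0]],[-1,[0,0,0],[0,0,0]],[-1,[0,0,0],[0,0,0]],[-1,[0,0,0],[0,0,0]]]' 25
python3 - <<'E'
from h import *
r=env.get_image("wrist");cv2.imwrite("pics/w18.png",r["pixels"][:,:,::-1])
E
```

```text
time: 25.35
eef_pos: [0.4786, 0.3903, 0.0039]
orientation: [[-0.149, 0.989, 0.0], [0.989, 0.149, 0.0], [0.0, 0.0, -1.0]]
force: [0.2, -0.3, -0.0]
finger_gap: 0.059
time: 25.85
eef_pos: [0.4788, 0.3906, 0.0045]
orientation: [[-0.15, 0.989, 0.001], [0.989, 0.15, 0.001], [0.001, 0.002, -1.0]]
force: [-0.2, -0.7, 5.3]
finger_gap: 0.0444
```

View pics/w18.png

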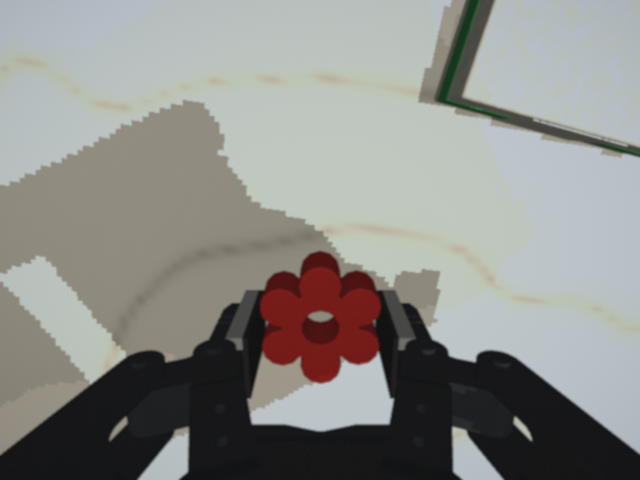

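The spider is held across two lobe pairs at (320,320). Lifting it, turning the tool back square, and carrying it to the +y yellow compartment.

```bash
python3 -m creep '[[-1,[0,0,-10],[0,0,0]],[-1,[0,0,-25],[0,0,0]],[-1,[0,0,-35],[0,0,0.075]],[-1,[0,0,-30],[0,0,0.075]],[-1,[0,0,-5],[0,0,0.05]]]' 25; python3 -m creep '[[-1,[-25,22,0],[0,0,0]],[-1,[-35,31,0],[0,0,0]],[-1,[-35,31,0],[0,0,0]],[-1,[-35,31,0],[0,0,0]],[-1,[-28,25,0],[0,0,0]]]';python3 -m creep '[[-1,[0,0,0],[0,0,0]],[-1,[0,0,0],[0,0,0]]]';python3 - <<'E'
from h import *
r=env.get_image("wrist");cv2.imwrite("pics/w19.png",r["pixels"][:,:,::-1]);plan(.6255,.2254,.1,1,yaw=87)
E
```

```text
time: 26.4
eef_pos: [0.4801, 0.3917, 0.113]
orientation: [[0.053, 0.999, 0.005], [0.999, -0.053, 0.004], [0.005, 0.005, -1.0]]
force: [0.6, -1.1, -0.8]
finger_gap: 0.0444
time: 26.9
eef_pos: [0.6115, 0.2233, 0.1092]
orientation: [[0.051, 0.999, 0.001], [0.999, -0.051, 0.0], [0.0, 0.001, -1.0]]
force: [0.2, 0.1, -0.3]
finger_gap: 0.0446
time: 27.1
eef_pos: [0.6104, 0.2245, 0.1087]
orientation: [[0.052, 0.999, 0.0], [0.999, -0.052, 0.0], [0.0, 0.0, -1.0]]
force: [0.3, 0.8, -0.6]
finger_gap: 0.0443
0 [0.9, 15.7, 8.6] [-0.0, -0.0, 0.002]
```

View pics/w19.png

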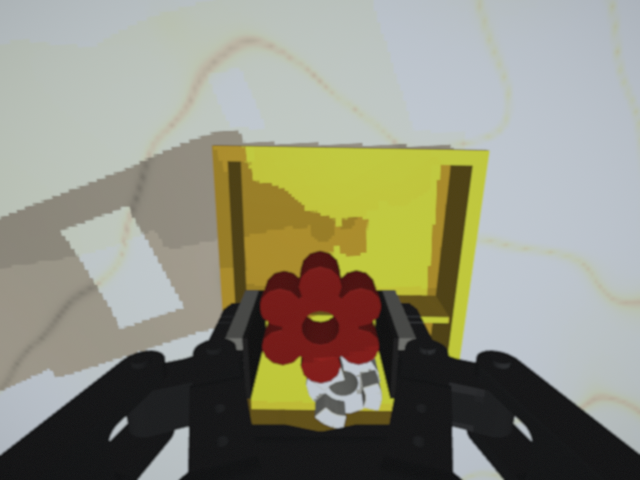

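The spider is over the far yellow compartment, whose end wall is at row 150. The hub stands in the other compartment at (345,385). Shifting 15 mm and lowering.

```bash
python3 -m creep '[[-1,[1,15,20],[0,0,0]],[-1,[0,0,35],[0,0,0]],[-1,[0,0,27],[0,0,0]],[-1,[0,0,10],[0,0,0]],[-1,[0,0,4],[0,0,0]]]'; python3 -m creep '[[-1,[0,0,1],[0,0,0]],[-1,[0,0,0],[0,0,0]]]';python3 -m creep '[[-1,[0,0,1],[0,0,0]],[-1,[0,0,0],[0,0,0]]]'
```

```text
time: 27.65
eef_pos: [0.6238, 0.2264, 0.0114]
orientation: [[0.048, 0.999, -0.002], [0.999, -0.048, -0.001], [-0.001, -0.002, -1.0]]
force: [0.7, 0.4, 0.0]
finger_gap: 0.0442
time: 27.85
eef_pos: [0.6259, 0.2263, 0.0127]
orientation: [[0.049, 0.999, 0.002], [0.999, -0.049, 0.001], [0.001, 0.002, -1.0]]
force: [0.2, -0.2, -0.3]
finger_gap: 0.0442
time: 28.05
eef_pos: [0.6258, 0.2257, 0.0113]
orientation: [[0.05, 0.999, 0.001], [0.999, -0.05, 0.0], [0.001, 0.001, -1.0]]
force: [1.2, 0.4, 0.0]
finger_gap: 0.0444
```

```bash
python3 -m creep '[[-1,[0,0,1],[0,0,0]],[-1,[0,0,0],[0,0,0]]]';python3 -m creep '[[-1,[0,0,1],[0,0,0]],[-1,[0,0,0],[0,0,0]]]';python3 -m creep '[[-1,[0,0,1],[0,0,0]],[-1,[0,0,0],[0,0,0]]]'
```

```text
time: 28.25
eef_pos: [0.6253, 0.2255, 0.0095]
orientation: [[0.05, 0.999, 0.0], [0.999, -0.05, 0.0], [0.0, 0.0, -1.0]]
force: [1.5, 0.4, -0.5]
finger_gap: 0.0439
time: 28.45
eef_pos: [0.6253, 0.2255, 0.0085]
orientation: [[0.05, 0.999, 0.0], [0.999, -0.05, 0.0], [0.0, 0.0, -1.0]]
force: [-0.9, -0.0, 2.6]
finger_gap: 0.0442
time: 28.65
eef_pos: [0.6254, 0.2256, 0.0085]
orientation: [[0.05, 0.999, 0.0], [0.999, -0.05, -0.0], [-0.0, 0.0, -1.0]]
force: [-4.0, -1.2, 10.1]
finger_gap: 0.0443
```

Seated. Releasing, lifting clear, and backing off so the top camera sees everything.

```bash
python3 -m creep '[[0.2,[0,0,0],[0,0,0]],[0.6,[0,0,0],[0,0,0]],[0.7,[0,0,0],[0,0,0]],[0.7,[0,0,-10],[0,0,0]],[0.7,[0,0,-30],[0,0,0]]]'; python3 -m creep '[[0.7,[0,0,-40],[0,0,0]],[0.7,[0,0,-40],[0,0,0]],[0.7,[-30,-30,-40],[0,0,0]],[0.7,[-30,-30,-30],[0,0,0]],[0.7,[-30,-30,0],[0,0,0]]]';python3 -m creep '[[0.7,[-30,-30,0],[0,0,0]],[0.7,[-30,-40,0],[0,0,0]],[0.7,[-30,-40,0],[0,0,0]],[0.7,[0,0,0],[0,0,0]],[0.7,[0,0,0],[0,0,0]]]';python3 - <<'E'
from h import *
r=env.get_image("top");cv2.imwrite("pics/t2.png",cv2.resize(r["pixels"][140:320,80:580,::-1],None,fx=1.6,fy=1.6,interpolation=cv2.INTER_CUBIC))
r=env.get_image("scene");cv2.imwrite("pics/s2.png",r["pixels"][:,:,::-1])
E
```

```text
time: 29.15
eef_pos: [0.623, 0.2248, 0.0453]
orientation: [[0.05, 0.999, -0.005], [0.999, -0.05, -0.002], [-0.002, -0.005, -1.0]]
force: [0.7, 0.2, -0.2]
finger_gap: 0.0727
time: 29.65
eef_pos: [0.5382, 0.1454, 0.1952]
orientation: [[0.049, 0.999, 0.008], [0.999, -0.049, 0.002], [0.002, 0.008, -1.0]]
force: [1.1, -0.2, 0.4]
finger_gap: 0.0727
time: 30.15
eef_pos: [0.4219, 0.0605, 0.1914]
orientation: [[0.051, 0.999, 0.002], [0.999, -0.051, 0.0], [0.0, 0.002, -1.0]]
force: [0.8, -0.4, 0.5]
finger_gap: 0.0726
```

View pics/t2.png

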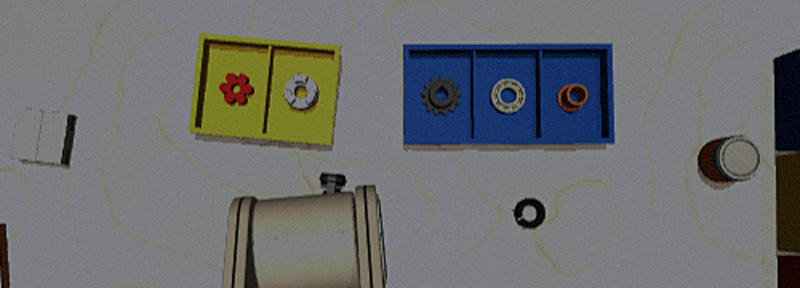

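View pics/s2.png

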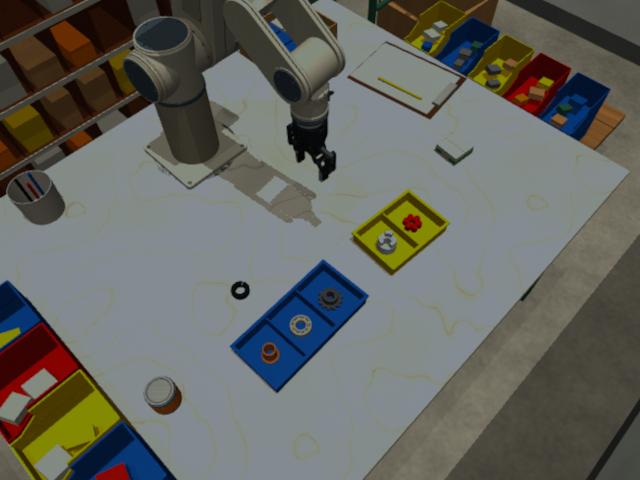

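Both views show all five parts upright and centred, one to a compartment. In the zoomed top view the spider is at (237,89), hub (301,92), sprocket (440,95), bearing (507,96) and bushing (572,97). The collar, carton and tin are where they were, and the gripper is clear of everything.

```bash
python3 -c "
from bench import env
print(env.sign_off())"
```

```text
the job is handed in; nothing more can be done
None
```

All five parts are in their trays, one to a compartment, and I handed the job in at about 30 s of the 117 s allowed. The blue tray holds the sprocket (+y), bearing (middle) and bushing (−y). The yellow tray holds the coupling hub (−y) and spider (+y).

- **Setting down:** Each part was lowered slowly until the wrist force showed contact with the tray floor (about 4–12 N), then released there.
- **Last checks:** The final top and scene pictures show every part upright and near its compartment centre. The collar, carton and tin look undisturbed, and the open gripper is clear of everything. I judged this by eye and did not measure the final positions.
- **Small disagreements:** The first top-camera position for the bearing was about 6 mm off the wrist-camera one. Estimates of the sprocket's compartment centre differed by about 4 mm. Both were well inside the 35 mm tolerance. No check failed.

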